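Hang the tare pan on the hanging scale and unlock it

TASK

Get the hanging scale ready for zeroing: lift the pan with the arched handle out of the crate, stand it on the bare bench and let go of it, then take it again another way (by an end wall, as there is no room over the hook) and hang it by the top of its handle in the scale's hook. Once it hangs there level and released, slide the scale's lock all the way to the front (towards the robot), and leave the handleless pan in the crate.

Things in the scene. Friction and masses are not known exactly. Their poses are not given: they have to be found in the camera images.
- pan: Open aluminium tray 180 (x) x 100 (y) mm, walls 45 high, origin at the centre of its underside, z up. End walls 10 mm thick, mid-wall at x = +-85: pinch from above. Long walls 4 mm. A rigid arch of 10 mm round steel bar spans its width at x = 0, top at z = 110, 11 mm lower at y = +-36. Symmetric end for end. About 0.2 kg. Starts in a crate cell, no finger room around its walls.
- pan_crown (a point): Centre of the bar at the top of the pan's arched handle, 105 mm above the pan's underside; axes as the pan.
- plain_pan: The same tray without a handle, in the other crate cell; to be left there.
- crate: Fixed low wooden crate, two cells side by side along its y; 212 (x) x 256 (y) mm, walls 55 mm high, floor 12 mm thick; cells 196 x 116 mm centred at y = +62 and -62 mm. Origin at the centre of its underside.
- stand: Fixed scale; origin on the bench below the hook, x points away from the hook's open side. mm: foot plate 15 high, x 40 to 140, y -50 to 235; column 35 square at x 110, y 120; head 50 square, x -15 to 35, z 280 to 325 (no gripper room above the hook), an arm from it to the column top; dial dia. 110 over the column, up to z 430. Lock box 120 x 70, 40 high, centred at x -50, y 200.
- hook_seat (a point): Where the centre of the handle's bar sits in the hook, 229 mm above the bench; axes as the stand. The hook is 8 mm steel wire: it comes down from the head at x = +16 mm of this point, turns to -x and up to a tip at x = -18 mm, whose top is 16 mm above this point. Its mouth between tip and wire is about 25 mm wide.
- lock (a joint): Position of the lock's sliding grip on its track on the lock box (m): 0 at the far end (locked), 0.06 at the front end, nearest the robot (unlocked, along the stand's -x).
- lock_top (a point): Top centre of the lock's sliding grip, a black block 20 mm along its track, 28 mm across it and 40 mm high, top 95 mm above the bench; it moves along the stand's -x as the joint grows.

How it is judged:
By the outcome, as a careful person would: the job done as asked, in the order asked, and still so for the second after the job is handed in, with the robot touching nothing.
It also fails if it takes over 70 s, if anything falls off the work surface, if the arm or the gripper's body presses on something with over 40 N, if the wrist force passes 120 N, or if a joint passes its speed limit or range.

ROBOT

A 7-joint arm with a two-finger parallel gripper is mounted at the origin on the work surface. World frame = base frame: x ahead of the robot, y to its left, z up, the work surface at z = 0. Lengths are in m, angles in rad, forces in N, time in s.
With the tool pointing down it reaches from about 0.425 to 0.975 m from the base axis. Payload 16.7 kg.
Tool frame: the origin (TCP) lies at the very end of the fingers, on their centre line; the grasp point (between the pads) lies 19 mm behind it; z points along the fingers, y is the line along which they close (so a half turn about z gives the same grasp; the last joint's range is limited). The gripper opens to 85 mm and grips with 20 to 120 N. Pads are 22 mm wide; open, the fingers measure 114 mm over their backs; the gripper's body (76 mm by 85 mm) begins 54 mm behind the grasp point. The pads swing forward as they close: fully open they stand 13 mm farther back than shut.
Start: joints at [1.03, 0.426, 0.074, 1.606, -0.034, 1.111, -0.067], TCP at [0.258, -0.624, 0.231] pointing down, gripper open.
Joint ranges: [-2.85, 2.85], [-0.5, 2.14], [-1.23, 1.37], [0.21, 2.46], [-1.02, 4.16], [0.16, 2.05], [-2.73, 2.73]. Speed limits (rad/s): [1.89, 1.89, 2.39, 2.39, 3.01, 3.01, 3.01].

INTERFACE

Orientations are given as a unit quaternion [w, x, y, z].
In Python, from workcell import ctrl, hand, planner, vision, workorder, models, telemetry gives the robot as it stands. Calls block until the motion is done:
- ctrl.goto(position, orientation): joint-space move of the TCP to a pose.
- ctrl.move_straight(position, frame=None, max_speed=0.15): straight line of the TCP; frame=None keeps the orientation; max_speed is the mean speed in m/s.
- ctrl.goto_joints(angles): joint-space move.
- hand.gripper_to(opening): finger opening in m; the grip force is fixed at half the most; returns when the fingers have stopped.
- ctrl.hold(seconds).
- planner.ik(position, orientation): joint angles nearest the present ones, or None.
- vision.read_camera(name): name is "scene" or "top"; returns the picture (420x560x3 uint8, red, green, blue); there is no depth.
- vision.camera_info(name): a dict with "fov_y" (degrees; the focal length in pixels is half the picture's height over the tangent of half this angle, whatever the lens; pixels are square), "cx", "cy" (the principal point, pixels), "view" (4x4, takes a point from world to camera coordinates). Camera axes: x right, y down, z forward; pixel columns grow to the right and rows downward; lengths in m; the calibration is good to about 2 mm. A picture is of the moment at which its call begins. camera_info takes no time and is no camera call.
A pose or a line that the arm cannot do raises ctrl.IKError and nothing moves.
- workorder.hand_in(): hands the job in; it is judged then, once.
Trained networks look in the newest picture that a camera, given by its name, has taken for a name from the list of things; names that differ only in an ending like _2 or _b are one class to them, and where a whole thing is asked for, a point or a joint stands for the part that bears it (a point fixed in the world has none). Each returns a list of dicts, best first, with "confidence" (0 to 1); they miss things now and then, are a little off and sometimes report something else, mostly with a low value. They report only what shows in the picture. A call takes as long as a camera call.
- models.spot_in(query, camera): "centre" ([x, y, z] in m, in the coordinates of the camera as it stood for that picture, good to about 4 mm: the middle of the surface that is visible of it).
- models.outline_of(query, camera): "mask" (420x560 bool, what is visible of it).
Readings, each from a call of its own:
- telemetry.read_time_s(): time.
- telemetry.read_q(): joint angles.
- telemetry.read_dq(): joint speeds.
- telemetry.read_joint_efforts(): joint torques, N m.
- telemetry.read_tcp_pos(): TCP position.
- telemetry.read_tool_rot(): TCP orientation.
- telemetry.read_contact_force(): force on the tool from outside, world axes, zero at the start.
- telemetry.read_ft_torque(): the same for the moment, N m.
- telemetry.read_width(): finger opening in m.
- telemetry.read_gripper_force(): force on a finger pad.
Only numpy, scipy, OpenCV 4.12 (cv2) and the standard library are available. Lean on these libraries where they do the work, as an engineer would, in place of code of your own. Each camera call takes 0.05 s, during which the arm holds its last target. There are 200 camera calls.

## Working session

There is one attempt and no reset: what is moved stays moved. The work goes in short steps, each a Python script; the robot and the scene stay as the last script left them, time stands still between calls to the robot, and variables do not carry over. Pictures are saved under pics/ and viewed, at most 13 in all, crops included, and the job is handed in when it is done.

```bash
ls; mkdir -p pics; cat > h.py <<'E'
import numpy as np, cv2
from workcell import ctrl, hand, planner, vision, workorder, models, telemetry
def cam(n):
    i=vision.camera_info(n); f=210/np.tan(np.radians(i["fov_y"])/2); return f,i["cx"],i["cy"],np.array(i["view"])
def proj(p,n):
    f,cx,cy,V=cam(n); c=V[:3,:3]@np.array(p)+V[:3,3]; return np.array([cx+f*c[0]/c[2],cy+f*c[1]/c[2]])
def unproj(uv,z,n):
    f,cx,cy,V=cam(n); d=V[:3,:3].T@np.array([(uv[0]-cx)/f,(uv[1]-cy)/f,1]); o=-V[:3,:3].T@V[:3,3]
    return o+d*(z-o[2])/d[2]
def world(c,n):
    V=cam(n)[3]; return V[:3,:3].T@(np.array(c)-V[:3,3])
def snap(n,name):
    im=vision.read_camera(n); cv2.imwrite(f"pics/{name}.png",im[:,:,::-1]); return im
E
python3 - <<'E'
from h import *
np.set_printoptions(precision=4,suppress=True)
for n in("scene","top"):
    im=snap(n,n+"0"); f,cx,cy,V=cam(n); print(n,f,cx,cy,-V[:3,:3].T@V[:3,3]); print(V[:3,:3])
    for q in("pan","plain_pan","crate","stand","lock","pan_crown"):
        for r in models.spot_in(q,n)[:2]: print(q,round(r["confidence"],2),world(r["centre"],n))
a=cv2.imread("pics/scene0.png");b=cv2.imread("pics/top0.png")
E
```

```text
pics
scene 410.659776771774 276.20511886922264 216.86618771584986 [1.0947 0.264  0.8755]
[[-0.5056  0.8627  0.009 ]
 [ 0.654   0.39   -0.6482]
 [-0.5628 -0.3219 -0.7614]]
pan 0.77 [ 0.5373 -0.2778  0.0376]
plain_pan 0.68 [ 0.5213 -0.4102  0.0331]
crate 0.8 [ 0.5976 -0.2832  0.0478]
stand 0.95 [0.7244 0.1735 0.1537]
lock 0.69 [0.5803 0.2233 0.0936]
pan_crown 0.71 [ 0.5344 -0.2738  0.0363]
top 403.65222337148805 276.50332576988814 216.60351514912352 [ 0.3971 -0.0334  1.0208]
[[-0.0227 -0.9995  0.02  ]
 [-0.9819  0.0186 -0.1884]
 [ 0.188  -0.0239 -0.9819]]
plain_pan 0.85 [ 0.5266 -0.3942  0.0173]
crate 0.89 [ 0.5364 -0.3274  0.0535]
stand 0.77 [0.6943 0.153  0.2613]
lock 0.73 [0.5731 0.2158 0.0914]
lock 0.42 [0.6926 0.1586 0.261 ]
pan_crown 0.68 [ 0.5345 -0.2704  0.0143]
```

View pics/top0.png

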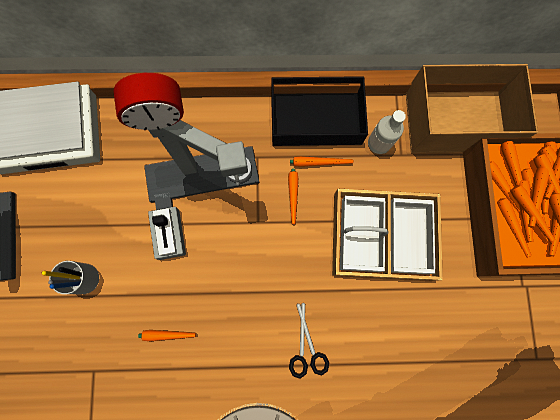

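View pics/scene0.png

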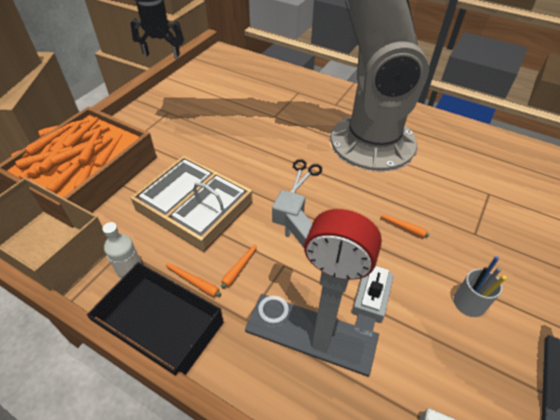

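The top view shows the crate at about (335–440, 190–278), with the handled pan in its left cell (handle near (365,232)). The scale head is at (235,160), the hook at (240,175) and the lock box at (167,233). Carrots lie near (295,175). Next I'll enlarge the crate and stand to read corners.

```bash
python3 - <<'E'
import cv2,numpy as np
a=cv2.imread("pics/top0.png")
c1=cv2.resize(a[180:290,325:450],None,fx=4,fy=4,interpolation=cv2.INTER_CUBIC)  # 500x440
c2=cv2.resize(a[130:270,135:275],None,fx=4,fy=4,interpolation=cv2.INTER_CUBIC)
for c,(u0,v0) in((c1,(325,180)),(c2,(135,130))):
    for k in range(0,c.shape[1],40): cv2.putText(c,str(u0+k//4),(k,8),0,.33,(255,0,255),1); cv2.line(c,(k,10),(k,14),(255,0,255),1)
    for k in range(0,c.shape[0],40): cv2.putText(c,str(v0+k//4),(0,k+4),0,.33,(255,0,255),1)
cv2.imwrite("pics/c1.png",c1);cv2.imwrite("pics/c2.png",c2)
E
```

```text
(no output)
```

View pics/c1.png

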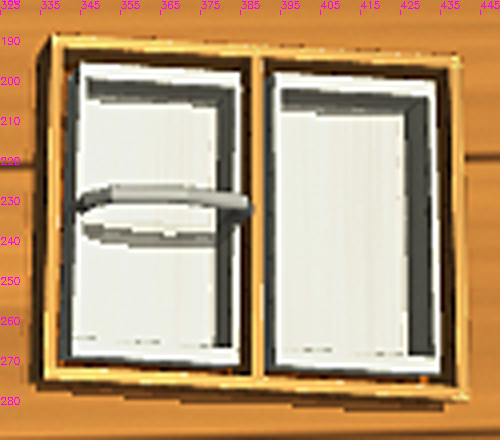

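View pics/c2.png

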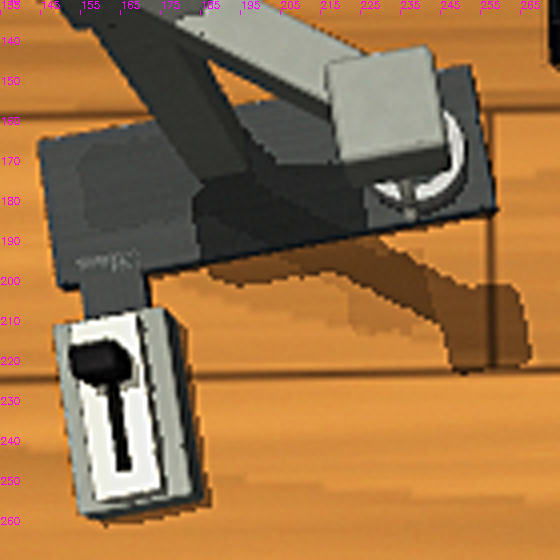

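Crate rim corners are (338,189), (440.7,194), (441.7,279) and (335,275). Pan rim corners are (344.5,196), (385.5,198), (385,271) and (342,269). Foot plate corners are (144.5,165.5), (253,146), (259,182.5) and (150,202). The lock grip is at about (160,220), at the far end.

```bash
cat > fit.py <<'E'
from h import *
from scipy.optimize import least_squares
def fit(model,pix,x0,n="top"):
    model=np.array(model)/1000; pix=np.array(pix)
    def pts(p): c,s=np.cos(p[2]),np.sin(p[2]); return np.c_[p[0]+c*model[:,0]-s*model[:,1],p[1]+s*model[:,0]+c*model[:,1],model[:,2]]
    r=least_squares(lambda p:(np.array([proj(q,n) for q in pts(p)])-pix).ravel(),x0)
    return r.x, r.fun.reshape(-1,2)
E
python3 - <<'E'
from fit import *
np.set_printoptions(precision=4,suppress=True)
print("crate",*fit([[106,128,55],[106,-128,55],[-106,-128,55],[-106,128,55]],[(338,189),(440.7,194),(441.7,279.2),(335,275)],[.54,-.33,0]))
print("pan",*fit([[90,50,57],[90,-50,57],[-90,-50,57],[-90,50,57]],[(344.5,196),(385.5,198),(385,271),(342,269)],[.54,-.27,0]))
F=[[140,235,15],[140,-50,15],[40,-50,15],[40,235,15]];FP=[(144.5,165.5),(253,146),(259.2,182.5),(150,202)]
H=[[35,25,325],[35,-25,325],[-15,-25,325],[-15,25,325]];HP=[(216.2,146.2),(242.5,141.5),(245.7,167.5),(220,171)]
B=[[10,235,40],[10,165,40],[-110,165,40],[-110,235,40]];BP=[(148.7,211.5),(176,207),(182.5,255),(156,257.5)]
for nm,m,p in(("foot",F,FP),("head",H,HP),("box",B,BP),("all",F+H+B,FP+HP+BP)): print(nm,*fit(m,p,[.68,.06,.1]))
print("crown",unproj((366.2,228.5),.117,"top"))
vision.read_camera("scene")
for q in("stand","pan","lock"):
    r=models.outline_of(q,"scene")[0]; m=r["mask"]; 
    v,u=np.nonzero(m); print(q,r["confidence"],u.min(),u.max(),v.min(),v.max(),u.mean(),v.mean())
q=telemetry.read_tool_rot(); print(q, telemetry.read_time_s(),telemetry.read_width())
E
```

```text
crate [ 0.5352 -0.3292 -0.0734] [[-0.6235 -0.628 ]
 [-0.5711 -0.0412]
 [ 0.7454  0.9978]
 [ 0.4059 -0.3909]]
pan [ 0.5374 -0.2686 -0.0807] [[ 0.1703 -0.4343]
 [-0.4292  0.0427]
 [-0.4589  0.4402]
 [ 0.7077 -0.0582]]
foot [0.6326 0.0254 0.1683] [[-0.1662 -0.2867]
 [-0.0262  0.1094]
 [ 0.7297 -0.1821]
 [-0.5257  0.3144]]
head [0.6323 0.0276 0.138 ] [[-0.7117 -0.7433]
 [ 0.3478 -0.0242]
 [ 1.18    0.0534]
 [-0.8123  0.6741]]
box [0.6311 0.0243 0.1569] [[-0.2098 -0.2797]
 [ 0.7976 -0.6189]
 [ 0.9266 -0.9002]
 [-1.4905  1.7295]]
all [0.6324 0.0263 0.1652] [[-0.3931 -0.5279]
 [-0.2015  0.1872]
 [ 0.4338 -0.08  ]
 [-0.8788  0.0867]
 [-0.4467 -0.389 ]
 [ 0.4976 -0.3724]
 [ 2.0816 -0.4257]
 [ 0.213   0.9145]
 [-0.9421 -0.0096]
 [ 0.0402 -0.5777]
 [ 0.5646 -0.9299]
 [-1.8232  1.9384]]
crown [ 0.5386 -0.2591  0.117 ]
stand 0.79 246 392 191 375 331.52670891806247 286.00920476837183
pan 0.56 173 244 176 235 207.74564015312632 204.18502764780945
lock 0.61 368 383 280 296 375.4422110552764 288.47236180904525
[0.     0.9809 0.1946 0.    ] 0.9 0.08548062779551614
```

```bash
cat >> h.py <<'E'
def quat(psi,flip=0):
    a=(psi+np.pi/2)/2-flip*np.pi/2; return [0,float(np.cos(a)),float(np.sin(a)),0]
S=np.array([.6324,.0260]); SY=.165
def st(x,y,z):
    c,s=np.cos(SY),np.sin(SY); return [S[0]+c*x-s*y,S[1]+s*x+c*y,z]
def stat(m=""):
    print(m,"t%.1f"%telemetry.read_time_s(),"w%.4f"%telemetry.read_width(),"tcp",np.round(telemetry.read_tcp_pos(),4),"F",np.round(telemetry.read_contact_force(),1))
PL=np.array([.53,.05])
E
python3 - <<'E'
from h import *
R=np.array([[np.cos(SY),-np.sin(SY)],[np.sin(SY),np.cos(SY)]])
W=PL+R@[-.085,0]
for f in(0,1):
    for nm,p,psi in(("pick",[.539,-.268,.098],-.077),("lift",[.539,-.268,.2],-.077),("placehi",[*PL,.2],SY),("place",[*PL,.086],SY),("wall",[*W,.017],SY),("wallhi",[*W,.19],SY),("hang",st(-.085,0,.175),SY),("lock",st(-.04,.2,.09),SY)):
        q=planner.ik(p,quat(psi,f)); print(f,nm,np.round(p,3),None if q is None else np.round(q,2))
E
```

```text
0 pick [ 0.539 -0.268  0.098] [ 0.58  0.47 -0.29  1.87  0.18  0.82  0.12]
0 lift [ 0.539 -0.268  0.2  ] [ 0.59  0.35 -0.3   1.79  0.12  1.01  0.17]
0 placehi [0.53 0.05 0.2 ] [ 0.31  0.28 -0.62  1.93  0.2   0.99 -0.23]
0 place [0.53  0.05  0.086] [ 0.26  0.44 -0.57  2.02  0.33  0.78 -0.35]
0 wall [0.446 0.036 0.017] [ 0.26  0.45 -0.57  2.24  0.46  0.56 -0.49]
0 wallhi [0.446 0.036 0.19 ] [ 0.4   0.15 -0.67  2.11  0.12  0.92 -0.17]
0 hang [0.549 0.012 0.175] [ 0.34  0.33 -0.57  1.92  0.22  0.95 -0.17]
0 lock [0.56  0.217 0.09 ] [ 0.17  0.62 -0.87  1.85  0.58  0.94 -0.79]
1 pick [ 0.539 -0.268  0.098] [ 0.11  0.47  0.31  1.9  -0.2   0.8  -2.69]
1 lift [ 0.539 -0.268  0.2  ] [-0.48  0.64  1.21  1.85 -0.67  1.14 -2.24]
1 placehi [0.53 0.05 0.2 ] [-1.15  0.48  1.23  2.   -0.53  1.03 -2.64]
1 place [0.53  0.05  0.086] [-1.07  0.76  1.21  2.09 -0.91  0.96 -2.33]
1 wall [0.446 0.036 0.017] [-1.01  0.67  1.01  2.3  -0.97  0.69 -2.24]
1 wallhi [0.446 0.036 0.19 ] None
1 hang [0.549 0.012 0.175] [-1.03  0.57  1.22  1.99 -0.64  1.03 -2.48]
1 lock [0.56  0.217 0.09 ] [ 0.27  0.7  -1.03  1.85  0.7   1.01  2.25]
```

Orientation 0 works throughout. Pick by the handle.

```bash
python3 - <<'E'
from h import *
q=quat(-.077)
ctrl.goto([.539,-.268,.22],q); stat("above")
ctrl.move_straight([.539,-.268,.098],max_speed=.1); stat("down")
hand.gripper_to(.0); stat("grip")
ctrl.move_straight([.539,-.268,.20],max_speed=.08); stat("lift")
snap("scene","s1")
E
```

```text
above t2.6 w0.0854 tcp [ 0.5383 -0.2697  0.2199] F [-0.6  0.2  0.7]
down t3.9 w0.0853 tcp [ 0.5394 -0.2681  0.0986] F [-0.1 -0.7 -0.5]
grip t4.6 w0.0078 tcp [ 0.539  -0.268   0.0981] F [-2.   1.   4.6]
lift t6.0 w0.0078 tcp [ 0.5387 -0.2679  0.1994] F [ 0.3  0.1 -2.8]
```

View pics/s1.png

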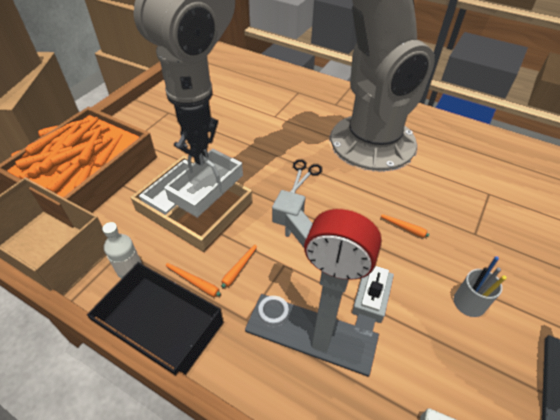

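The pan hangs level from the gripper at about (205,180), clear of the crate. Place it on the bench.

```bash
python3 - <<'E'
from h import *
q=quat(SY)
ctrl.goto([*PL,.20],q); stat("above")
ctrl.move_straight([*PL,.098],max_speed=.1); ctrl.hold(.3); stat("low"); f0=telemetry.read_contact_force()[2]
z=.098
while z>.078:
    z-=.0015; ctrl.move_straight([*PL,z],max_speed=.03)
    f=telemetry.read_contact_force()[2]
    if f-f0>2.5: break
print("contact z",z,f0,f)
hand.gripper_to(.05); stat("open")
ctrl.move_straight([*PL,.20],max_speed=.12)
# move aside for the camera
ctrl.goto([.50,-.16,.28],q); stat("aside")
snap("top","t2")
for r in models.outline_of("pan","top")[:1]: cv2.imwrite("pics/m.png",r["mask"]*255); v,u=np.nonzero(r["mask"]); print(r["confidence"],u.min(),u.max(),v.min(),v.max())
for n in("top",): print([(x["confidence"],world(x["centre"],n)) for x in models.spot_in("pan",n)])
a=cv2.imread("pics/t2.png")[190:310,190:310]
c=cv2.resize(a,None,fx=4,fy=4,interpolation=cv2.INTER_CUBIC)
for k in range(0,480,40): cv2.putText(c,str(190+k//4),(k,8),0,.33,(255,0,255),1); cv2.putText(c,str(190+k//4),(0,k+4),0,.33,(255,0,255),1)
cv2.imwrite("pics/c3.png",c)
E
```

```text
above t7.3 w0.0079 tcp [0.5304 0.0483 0.1999] F [ 0.5 -0.6 -3.2]
low t8.8 w0.0081 tcp [0.5301 0.05   0.0983] F [ 0.2  0.2 -2.6]
contact z 0.086 -2.5939969157830784 1.6598959269205626
open t11.2 w0.0498 tcp [0.53  0.05  0.086] F [ 0.1  0.5 -0.4]
aside t13.2 w0.0500 tcp [ 0.5002 -0.1587  0.2793] F [-0.9  0.9 -0.7]
0.81 208 260 201 280
[(0.63, array([0.52758599, 0.05132708, 0.00609092]))][ WARN:0@10.573] global loadsave.cpp:1063 imwrite_ Unsupported depth image for selected encoder is fallbacked to CV_8U.
```

View pics/c3.png

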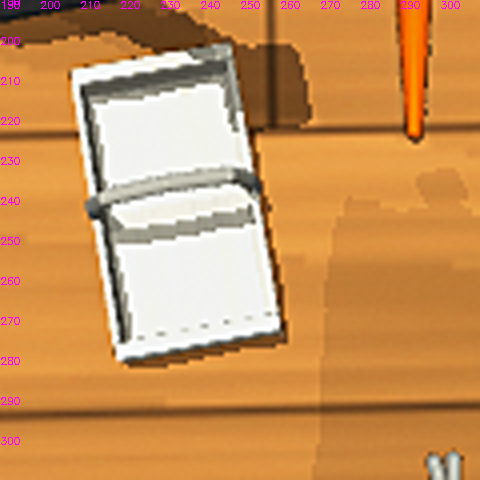

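The pan stands upright and released on the bare bench. Its rim corners are at (208,207.5), (248,201), (260.5,271) and (219.5,277.5). Fit the pose, then take it by the near end wall.

```bash
python3 - <<'E'
from fit import *
p,r=fit([[90,50,45],[90,-50,45],[-90,-50,45],[-90,50,45]],[(208,207.5),(248,201.2),(260.5,271.2),(219.5,277.5)],[.53,.05,.16]); print(p,r.round(1).tolist())
psi=SY if abs(p[2]-SY)<.03 else p[2]
R=lambda a:np.array([[np.cos(a),-np.sin(a)],[np.sin(a),np.cos(a)]])
if np.hypot(*(p[:2]-PL))>.012 or abs(p[2]-SY)>.06: raise SystemExit("check")
C=.5*(p[:2]+PL); W=C+R(psi)@[-.085,0]
q=quat(psi)
ctrl.goto([*W,.13],q); stat("above wall")
ctrl.move_straight([*W,.018],max_speed=.08); stat("down")
hand.gripper_to(0); stat("grip")
ctrl.move_straight([*W,.06],max_speed=.05); ctrl.hold(.3); stat("lift")
np.save("W.npy",[*W,*C,psi])
snap("scene","s3")
E
```

```text
[0.53114109 0.04755513 0.15827448] [[0.0, -0.9], [0.1, -1.5], [0.1, 0.5], [-0.2, 1.8]]
above wall t14.4 w0.0497 tcp [0.4476 0.0343 0.1306] F [ 0.5 -0.6  1.2]
down t15.9 w0.0502 tcp [0.447  0.0348 0.0184] F [ 0.1 -0.2 -0.6]
grip t16.4 w0.0094 tcp [0.4468 0.0348 0.0183] F [-2.5 -1.8  8.1]
lift t17.7 w0.0092 tcp [0.4466 0.0349 0.0598] F [ 0.5  0.1 -1.5]
```

View pics/s3.png

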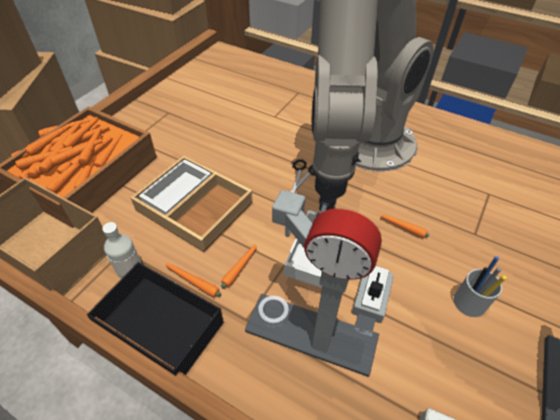

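The pan is held by its near end wall at about (305,262), partly hidden by the dial. Next is to lift it and bring it over the hook tip, watching forces.

```bash
python3 - <<'E'
from h import *
d=np.load("W.npy"); q=quat(SY)
p=list(st(-.185,0,.177))
try:
    ctrl.move_straight([d[0],d[1],.177],max_speed=.1)
    ctrl.move_straight(p,q,max_speed=.1)
except ctrl.IKError as e: print(e)
ctrl.hold(.3); stat("pre")
snap("top","t4")
snap("scene","s4")
for n in("top","scene"):
    models  # crown as seen
for x in models.spot_in("pan_crown","scene"): print(x["confidence"],world(x["centre"],"scene"))
c=cv2.resize(cv2.imread("pics/t4.png")[140:290,170:310],None,fx=4,fy=4,interpolation=cv2.INTER_CUBIC)
s=cv2.resize(cv2.imread("pics/s4.png")[170:320,230:390],None,fx=4,fy=4,interpolation=cv2.INTER_CUBIC)
cv2.imwrite("pics/s4c.png",s)
E
```

```text
pre t19.9 w0.0091 tcp [ 0.4499 -0.004   0.177 ] F [-0.   0.2 -3.1]
0.66 [0.5056159  0.01789141 0.1805971 ]
0.49 [0.57933113 0.22200223 0.08960542]
```

View pics/s4c.png

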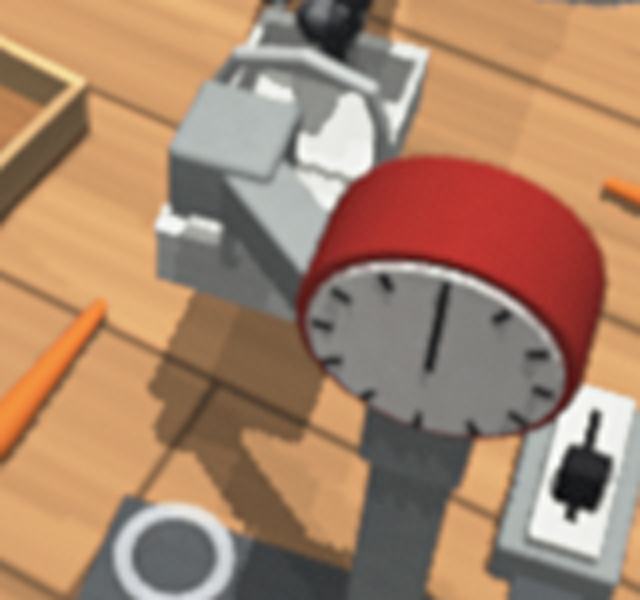

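The crown bar is visible at about crop (300,52), i.e. full picture (305,183), just left of and above the head. I'll check it against the prediction, then go in.

```bash
python3 - <<'E'
from h import *
t=telemetry.read_tcp_pos(); c,s=np.cos(SY),np.sin(SY)
pc=[t[0]+.085*c,t[1]+.085*s,t[2]+.087]
print("pred crown",np.round(pc,3),proj(pc,"scene"),"seen (305,183)")
pr=[proj([pc[0]-s*y,pc[1]+c*y,pc[2]-.011*(abs(y)>.03)],"scene").round(1) for y in(-.036,.036)]; print(pr)
E
```

```text
pred crown [0.534 0.01  0.264] [304.19585003 183.72924572] seen (305,183)
[array([287.9, 183. ]), array([320.1, 191.9])]
```

```bash
python3 - <<'E'
from h import *
ok=True
for x in np.arange(-.165,-.085,.02).tolist()+[-.086]:
    ctrl.move_straight(st(x,0,.177),max_speed=.06)
    f=telemetry.read_contact_force(); print(round(x,3),np.round(f,1))
    if np.hypot(f[0],f[1])>5: ok=False;break
stat("in")
if ok:
    ctrl.hold(.3); f0=telemetry.read_contact_force(); z=.177
    while z>.136:
        z-=.003 if z>.150 else .001; ctrl.move_straight(st(-.086,0,z),max_speed=.04)
        f=telemetry.read_contact_force()-f0 if isinstance(f0,np.ndarray) else np.array(telemetry.read_contact_force())-np.array(f0)
        if np.linalg.norm(f)>2.5: break
    stat("down"); print("z",z,"expected .142",np.round(f,1))
E
```

```text
-0.165 [-0.4 -0.5 -3.4]
-0.145 [-0.3  1.3 -2.8]
-0.125 [-0.2 -0.5 -3.3]
-0.105 [-0.2 -0.2 -2.3]
-0.086 [ 0.3 -0.3 -3. ]
in t22.4 w0.0090 tcp [0.5477 0.012  0.1768] F [ 0.3 -0.3 -3. ]
down t27.0 w0.0088 tcp [0.5482 0.012  0.1425] F [ 0.7 -0.1  4.5]
z 0.14199999999999996 expected .142 [ 0.1 -0.4  7.3]
```

Contact came exactly at the expected seat height. Release gently and check.

```bash
python3 - <<'E'
from h import *
hand.gripper_to(.022); ctrl.hold(.5); stat("rel")
hand.gripper_to(.045); ctrl.hold(.3); stat("open")
ctrl.move_straight(st(-.086,0,.20),max_speed=.06); stat("up")
ctrl.move_straight(st(-.20,.0,.22),max_speed=.12); stat("back")
ctrl.hold(1)
snap("top","t5"); snap("scene","s5")
for n in("top","scene"):
    a=models.spot_in("pan",n); print(n,[(x["confidence"],world(x["centre"],n).round(3)) for x in a[:2]])
c=cv2.resize(cv2.imread("pics/t5.png")[120:270,150:290],None,fx=3,fy=3,interpolation=cv2.INTER_CUBIC)
s=cv2.resize(cv2.imread("pics/s5.png")[160:310,220:340],None,fx=3,fy=3,interpolation=cv2.INTER_CUBIC)
cv2.imwrite("pics/cs5.png",np.hstack([c,s]))
E
```

```text
rel t27.8 w0.0220 tcp [0.5475 0.0119 0.142 ] F [-0.1 -0.1  0.5]
open t28.4 w0.0452 tcp [0.5457 0.0115 0.1411] F [-9.6 -0.9 -2.3]
up t29.5 w0.0447 tcp [0.5474 0.0118 0.1996] F [ 0.1 -0.4 -0.6]
back t30.6 w0.0449 tcp [ 0.4356 -0.0067  0.22  ] F [-0.1 -0.1  0.6]
top [(0.95, array([0.627, 0.023, 0.134])), (0.49, array([0.693, 0.164, 0.309]))]
scene [(0.96, array([0.657, 0.026, 0.128]))]
```

View pics/cs5.png

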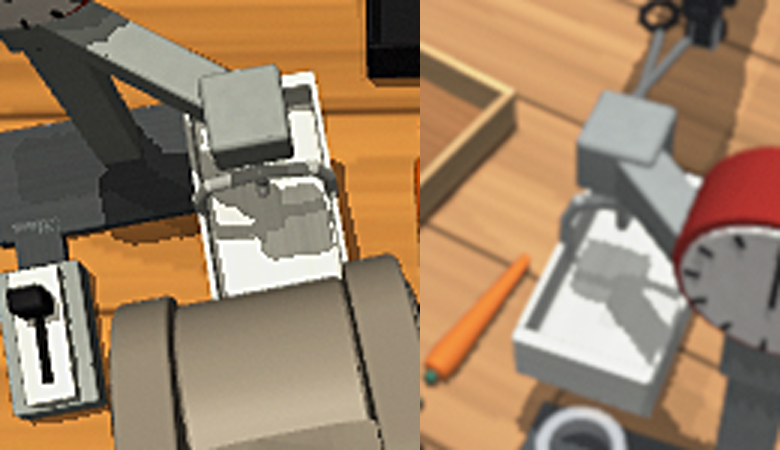

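The pan hangs in the hook by its crown and is released; the gripper is away. The lock grip is at the far end (top view about (160,219)). Now the lock.

```bash
python3 - <<'E'
from h import *
u=unproj((160,219.5),.095,"top"); print("lock by pixel",u, "model",np.round(st(-.02,.2,.095),3))
q=quat(SY)
ctrl.goto(st(-.14,.2,.2),q); stat("side")
ctrl.move_straight(st(-.02,.2,.16),max_speed=.1)
ctrl.move_straight(st(-.02,.2,.074),max_speed=.08); stat("down")
hand.gripper_to(0); stat("grip")
x=-.02; 
while x>-.088:
    x-=.004 if x>-.07 else .0015
    ctrl.move_straight(st(x,.2,.074),max_speed=.05)
    f=telemetry.read_contact_force(); al=f[0]*np.cos(SY)+f[1]*np.sin(SY)
    if al>25 and x<-.07: break
stat("pulled"); print(x,al)
E
```

```text
lock by pixel [0.5725593  0.21442356 0.095     ] model [0.58  0.22  0.095]
side t32.7 w0.0449 tcp [0.4614 0.1998 0.1998] F [-0.3 -0.6 -0.5]
down t35.3 w0.0449 tcp [0.5801 0.2201 0.0745] F [ 0.2 -0.1 -0. ]
grip t35.7 w0.0184 tcp [0.5801 0.2201 0.0746] F [-1.1 -1.5  6.9]
pulled t40.7 w0.0186 tcp [0.5219 0.2101 0.0748] F [ 25.5   2.7 -14.3]
-0.08250000000000005 25.620764316438677
```

```bash
python3 - <<'E'
from h import *
hand.gripper_to(.045); stat("open")
ctrl.move_straight(st(-.08,.2,.18),max_speed=.1)
ctrl.goto([.42,.33,.28],quat(SY)); stat("away")
ctrl.hold(.5)
snap("top","t6"); snap("scene","s6")
for n in("top","scene"):
  for k in("pan","lock","plain_pan"):
    print(n,k,[(round(x["confidence"],2),world(x["centre"],n).round(3)) for x in models.spot_in(k,n)[:2]])
c=cv2.resize(cv2.imread("pics/t6.png")[120:270,140:275],None,fx=3,fy=3,interpolation=cv2.INTER_CUBIC)
s=cv2.resize(cv2.imread("pics/s6.png")[170:320,260:390],None,fx=3,fy=3,interpolation=cv2.INTER_CUBIC)
cv2.imwrite("pics/cs6.png",np.hstack([c,s]))
print("model end",np.round(st(-.08,.2,.095),3))
E
```

```text
open t41.1 w0.0453 tcp [0.5177 0.2097 0.0739] F [-0.2  0.7  0.4]
away t43.0 w0.0452 tcp [0.4199 0.3299 0.2798] F [-0.1 -0.7  1. ]
top pan [(0.68, array([0.615, 0.016, 0.131]))]
top lock [(0.61, array([0.523, 0.209, 0.091]))]
top plain_pan [(0.69, array([ 0.531, -0.398,  0.016])), (0.63, array([0.518, 0.208, 0.095]))]
scene pan [(0.97, array([0.657, 0.026, 0.126]))]
scene lock [(0.55, array([0.528, 0.216, 0.089]))]
scene plain_pan [(0.83, array([ 0.518, -0.408,  0.036]))]
model end [0.521 0.21  0.095]
```

View pics/cs6.png

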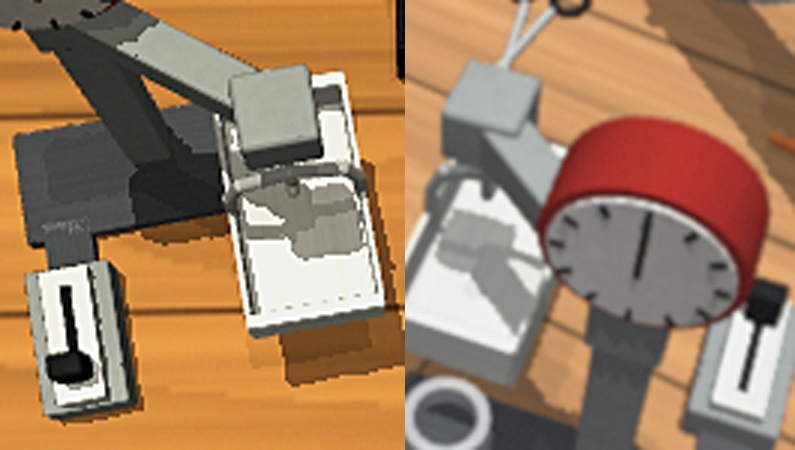

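The lock grip shows at the front end (crop (70,365)) and the pan hangs in the hook. I'll check levelness numerically from the rim corners, and re-pull the lock briefly to confirm it is at its stop.

```bash
python3 - <<'E'
from fit import *
# rim corners seen in top: BL,BR,TR ; fit pitch about crown
pix=np.array([(222.3,227.3),(267.7,221),(255.7,144)])
c,s=np.cos,np.sin
def pts(p):
    o=[]
    for x,y in((-.09,.05),(-.09,-.05),(.09,-.05)):
        z=-.06; X=c(p[0])*x+s(p[0])*z; Z=-s(p[0])*x+c(p[0])*z
        X,Y=X+p[1],y+p[2]; o.append(proj([S[0]+c(p[3])*X-s(p[3])*Y,S[1]+s(p[3])*X+c(p[3])*Y,.229+Z],"top"))
    return np.array(o)
r=least_squares(lambda p:(pts(p)-pix).ravel(),[0,0,0,SY]); print("pitch,dx,dy,yaw",r.x.round(4),r.fun.round(1)); print(pts([0,0,0,SY]).round(1))
q=quat(SY)
ctrl.goto(st(-.08,.2,.15),q); ctrl.move_straight(st(-.08,.2,.074),max_speed=.1)
hand.gripper_to(0)
x=-.08
while x>-.088:
    x-=.001; ctrl.move_straight(st(x,.2,.074),max_speed=.05)
    f=telemetry.read_contact_force(); t=telemetry.read_tcp_pos(); print(round(x,4),np.round([t[0],f[0]],4))
    if f[0]>28: break
hand.gripper_to(.045); ctrl.move_straight(st(-.08,.2,.16),max_speed=.12)
ctrl.goto([.42,.33,.28],q); stat("away"); 
E
```

```text
pitch,dx,dy,yaw [ 0.0744  0.0046 -0.0005  0.1359] [-0.8  0.5  0.6 -0.4  0.2 -0.2]
[[223.  229. ]
 [269.1 220.5]
 [254.3 142.3]]
-0.081 [ 0.5221 11.4546]
-0.082 [ 0.5219 17.7547]
-0.083 [ 0.5218 22.9759]
-0.084 [ 0.5216 30.3774]
away t49.1 w0.0450 tcp [0.4204 0.3291 0.2792] F [-0.1 -1.1 -0.8]
```

The lock is firmly at its stop. Now a joint level check using both cameras (far rim corners in the scene picture: about (251.7,270) and (296,286)).

```bash
python3 - <<'E'
from fit import *
snap("scene","s7"); snap("top","t7")
s7=cv2.resize(cv2.imread("pics/s7.png")[215:310,235:325],None,fx=5,fy=5,interpolation=cv2.INTER_CUBIC)
c,s=np.cos,np.sin
def P(p,x,y,n,z=-.06):
    X=c(p[0])*x+s(p[0])*z; Z=-s(p[0])*x+c(p[0])*z; X,Y=X+p[1],y+p[2]
    return proj([S[0]+c(p[3])*X-s(p[3])*Y,S[1]+s(p[3])*X+c(p[3])*Y,.229+Z],n)
obs=[(-.09,.05,"top",222.3,227.3),(-.09,-.05,"top",267.7,221),(.09,-.05,"top",255.7,144),(.09,-.05,"scene",251.7,270),(.09,.05,"scene",296,286)]
r=least_squares(lambda p:np.concatenate([P(p,*o[:3])-o[3:] for o in obs]),[0,0,0,SY]); print(r.x.round(4),r.fun.round(1))
for pt,col in((0,(0,0,255)),(.1,(255,0,0)),(-.1,(0,160,0))):
    pl=np.array([(P([pt,0,0,SY],x,y,"scene")-[235,215]+.5)*5 for x,y in((-.09,.05),(-.09,-.05),(.09,-.05),(.09,.05))]).astype(int)
    cv2.polylines(s7,[pl],True,col,1)
t7=cv2.resize(cv2.imread("pics/t7.png")[135:240,205:275],None,fx=4.5,fy=4.5,interpolation=cv2.INTER_CUBIC)
for pt,col in((0,(0,0,255)),(.1,(255,0,0)),(-.1,(0,160,0))):
    pl=np.array([(P([pt,0,0,SY],x,y,"top")-[205,135]+.5)*4.5 for x,y in((-.09,.05),(-.09,-.05),(.09,-.05),(.09,.05))]).astype(int)
    cv2.polylines(t7,[pl],True,col,1)
cv2.imwrite("pics/l7.png",np.hstack([s7[:472],t7[:472]] if s7.shape[0]>=472 and t7.shape[0]>=472 else [s7[:470],t7[:470]]))
E
```

```text
[-0.0428 -0.0045  0.0021  0.1528] [-0.5  2.8  0.2  1.2 -1.7 -1.2 -2.6  0.7 -0.4  0.8]
```

View pics/l7.png

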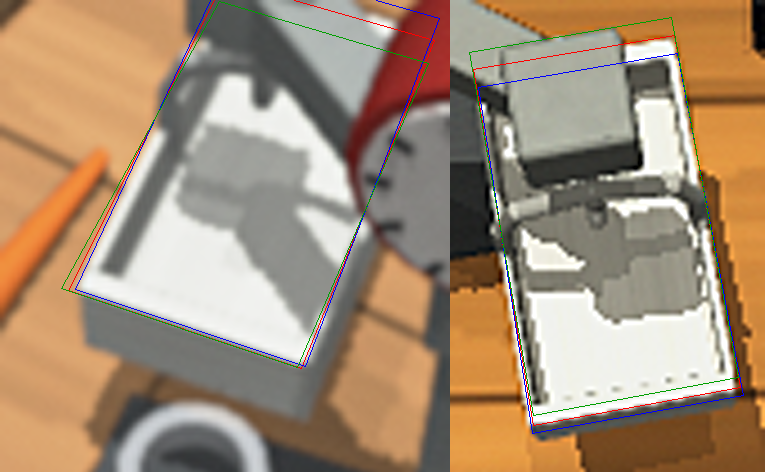

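The level (red) outline matches the pan's rim in both pictures, to within about 2°. The pan hangs in the hook, so I'll hand in.

```bash
python3 -c "
from h import *
stat(); print(workorder.hand_in())"
```

```text
t49.2 w0.0452 tcp [0.4207 0.3286 0.2788] F [ 0.4 -1.3  0.5]
the job is handed in; nothing more can be done
None
```

The job is handed in at 49.2 s: the pan was stood on the bench and released, then regripped by its end wall; it hangs released in the hook, level to within about 2°, the lock is at its front stop, and the handleless pan is still in the crate.

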